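# Demonstrate the push-down cup rinser

### The job

Show how the cup rinser on the shop counter works: turn the handleless steel tumbler upside down, put it mouth-down over the rinser's sprung spray head and press it down until its rim sits flat on the steel seat. Finish while still holding it pressed down there, firmly enough to keep it on the stop but without leaning on it with your weight, and leave the other things on the counter where they are.

Things in the scene. Friction and masses are not known exactly. Their poses are not given: they have to be found in the camera images.
- cup: Steel tumbler, no handle, 100 mm high, outer diameter 60 mm at the closed end, 66 mm at the rim, wall 3 mm, 96 mm deep inside, about 0.2 kg. Stands loose on the counter, mouth up. Origin: centre of the outside of the closed end; +z along its axis to the mouth (up at the start, down once turned over). Let go leaning less than 25 degrees on its rim's edge, mouth down, it settles flat
- cup_rim (a point): centre of the tumbler's mouth, 100 mm from the origin along the tumbler's +z
- rinser: Cup rinser fixed to the counter: black block 130 x 130 x 35 mm with a round steel seat on top, from whose middle rises a sprung stem with a spray head. Does not move. Origin: centre of the block's underside, on the stem's axis, at counter height; z up
- seat: The rinser's round, flat steel seat, 100 mm across, 12 mm high, on top of the block: the hard stop for the tumbler's rim. Origin: centre of its underside, 35 mm above the counter
- seat_top (a point): centre of the seat's flat upper face, on the stem's axis, 47 mm above the counter
- head_top (a point): middle of the spray head's flat top. The head is 28 mm across and 22 mm tall on a 12 mm stem; its top stands 110 mm above the seat (157 mm above the counter) when up, and sinks with the plunger
- plunger (a joint): How far the sprung head is pushed down, in m: 0 = up, as at the start. About 5 N starts it moving (the tumbler's weight alone does not), rising to about 8 N at 0.014, where a mouth-down tumbler over it meets the seat; it springs back when let go
- tape: Bystander: roll of tape lying flat, 60 mm across, 24 mm high. Leave it alone
- mug: Bystander: white mug with a handle, 85 mm high. Leave it alone
- bowl: Bystander: steel bowl, 130 mm across, 55 mm high. Leave it alone
- jar: Bystander: closed glass jar, 110 mm high. Leave it alone
- carton: Bystander: small cardboard carton, 110 x 70 x 50 mm. Leave it alone
- screwdriver: Bystander: screwdriver lying on the counter. Leave it alone
- brush: Bystander: hand brush lying on the counter. Leave it alone

How it is judged:
On the way:
1. the tumbler is turned mouth-down (within about 20 degrees) (angle between cup's own z axis and vertical above 2.8 rad), for 0.2 s.
At the end, for the whole second after the job is handed in: The tumbler is mouth-down over the spray head, upright within about 4.5 degrees, its mouth's centre within 18 mm of the seat's centre, the head pushed down more than 11.5 mm, the rim bearing on the seat with 0.5 to 30 N, at rest, and the robot still pressing on it (more than 2 N) (angle between cup's own z axis and vertical above 3.06 rad and horizontal distance between cup_rim and seat_top below 0.018 m and value of joint plunger above 0.0115 m and contact force between cup and seat between 0.5 and 30 N and linear speed of cup below 0.02 m/s and contact force between any of the fingers, the arm and cup above 2 N); the arm keeps its last pose, push and grip.
It fails at once if a bystander (tape roll, mug, bowl, jar, carton, screwdriver, brush) is moved more than 40 mm (distance of any of tape, mug, bowl, jar, carton, screwdriver, brush from where it was at the start of the episode above 0.04 m).
It also fails if it takes over 72 s, if anything falls off the work surface, if the arm or the gripper's body presses on something with over 40 N, if the wrist force passes 120 N, or if a joint passes its speed limit or range.

### The arm

A 6-joint arm with a two-finger parallel gripper is mounted at the origin on the work surface. World frame = base frame: x ahead of the robot, y to its left, z up, the work surface at z = 0. Lengths are in m, angles in rad, forces in N, time in s.
With the tool pointing down it reaches from about 0.25 to 0.725 m from the base axis. Payload 4 kg.
Tool frame: the origin (TCP) lies where the fingers leave the gripper's body, on its centre line; the fingertips stand 73 mm ahead of it and the grasp point (between the pads) lies 54 mm ahead of it (bot.tips_ahead is the z of the fingertips in the tool frame, in m); z points along the fingers, y is the direction in which the jaws open and shut (so a half turn about z gives the same grasp; the last joint's range is limited). The gripper opens to 85 mm and grips with 20 to 120 N. Pads are 22 mm wide; open, the fingers measure 114 mm over their backs; the gripper's body (76 mm by 85 mm) begins 54 mm behind the grasp point. The pads swing forward as they close: fully open they stand 13 mm farther back than shut.
Start: joints at [1.269, 0.241, 0.005, 1.335, 0, 1.571], TCP at [0.149, 0.477, 0.304] pointing down, gripper open.
Joint ranges: [-2.72, 2.72], [-1.05, 1.87], [-1.09, 1.28], [-1.99, 2.15], [-1.42, 1.44], [-3.14, 3.14]. Speed limits (rad/s): [2.79, 2.79, 3.14, 3.14, 3.14, 3.14].

### API

Orientations are given as a unit quaternion [x, y, z, w].
In Python, from workcell import readout, camera, get_calibration, order, bot gives the robot as it stands.
- The arm moves only by the tool send_rows, never from a script. Its argument "moves" is a list of rows, each a list of 3 entries, a list of its own where there are three numbers: the shift along the tool's x, y, z in mm, then the turn, a rotation vector about the tool's x, y, z in rad, then the finger opening in mm, from 0 to 85.4. In form: [[[dx, dy, dz], [ax, ay, az], grip], ...]. A call has 1 to 12 rows; each row is the pose to reach, as a shift and turn from the pose measured when the call began, along the tool's axes at that moment; what a row does not reach only later rows make up. A row lasts 1/12 s, in which the tool goes at most 41.7 mm and 7.16 degrees, less where a joint would pass 70% of its speed; a pose out of reach is approached as far as the arm can. A call with a gripper value outside its range is refused whole. The fingers move at their own pace and stop on an object; the grip force is fixed at half the most. Time passes only in rows, so rows that repeat a pose let the fingers close. It gives the time, the measured TCP pose, the force and the opening at its end, in the units of the state.
- readout.get_obs(): the state, without advancing time (a new reading comes with each control period).
- camera(name): name is "scene" or "top" or "wrist"; returns the picture (420x560x3 uint8, red, green, blue); there is no depth.
- get_calibration(name): a dict with "fx", "fy", "cx", "cy" (pixels), "R" (3x3) and "t" (3): a world point X has camera coordinates R X + t. Camera axes: x right, y down, z forward; pixel columns grow to the right and rows downward; lengths in m; the calibration is good to about 2 mm. A picture is of the moment at which its call begins: read the wrist's pose just before it. get_calibration takes no time and is no camera call; for the wrist camera it gives the pose at the moment of the call.
- order.job_done(): hands the job in, once; it reports no verdict.
The state is a dict: "clock": time; "joint_pos": joint angles; "joint_vel": joint speeds; "tau": joint torques, N m; "eef_pos": TCP position; "tool_rot": TCP orientation; "ft_force": force on the tool from outside, world axes, zero at the start; "ft_torque": the same for the moment, N m; "grip_width": finger opening in m.
Only numpy, scipy, OpenCV 4.12 (cv2) and the standard library are available. Lean on these libraries where they do the work, as an engineer would, in place of code of your own. Each camera call takes 0.05 s, during which the arm holds its last target. There are 200 camera calls.

## Working session

There is one attempt and no reset: what is moved stays moved. The work goes in short steps, Python scripts to look and compute and a tool call to move; the robot and the scene stay as the last step left them, time stands still between calls to the robot, and variables do not carry over. Pictures are saved under pics/ and viewed, about 8 in all and at most 12, crops included, and the job is handed in when it is done.

Besides the shell and the picture viewer there is one more tool, called after "Call:" as a command line: name --argument value ..., lists and objects as JSON in quotes. send_rows: Moves the arm, as the interface text tells. Its arguments: {"type":"object","properties":{"moves":{"type":"array","items":{"type":"array"}}},"required":["moves"]}

```bash
ls; mkdir -p pics; python3 - <<'E'
from workcell import readout, camera, get_calibration, order, bot
import cv2,numpy as np
o=readout.get_obs()
print({k:np.round(v,3) for k,v in o.items()}); print([a for a in dir(bot) if a[0]!='_'])
for n in("scene","top"):
    c=get_calibration(n); print(n,{k:np.round(v,3).tolist() for k,v in c.items()})
    cv2.imwrite(f"pics/{n}0.png",camera(n)[:,:,::-1])
E
```

```text
pics
{'clock': np.float64(0.0), 'joint_pos': array([ 1.269,  0.241,  0.004,  1.335, -0.   ,  1.571]), 'joint_vel': array([ 0.002,  0.001,  0.002, -0.001, -0.   ,  0.001]), 'tau': array([-0.0000e+00, -3.7232e+01,  2.5241e+01,  1.7000e-02,  0.0000e+00,
       -0.0000e+00]), 'eef_pos': array([0.148, 0.477, 0.303]), 'tool_rot': array([ 0.15 ,  0.989, -0.001, -0.   ]), 'ft_force': array([ 0.686, -0.566, -0.207]), 'ft_torque': array([-0.011,  0.005, -0.012]), 'grip_width': np.float64(0.085)}
['Unreachable', 'tips_ahead']
scene {'fx': 405.719, 'fy': 405.719, 'cx': 275.965, 'cy': 208.868, 'R': [[0.533, 0.846, 0.003], [0.619, -0.388, -0.683], [-0.577, 0.366, -0.73]], 't': [-0.352, -0.283, 1.505]}
top {'fx': 417.036, 'fy': 417.036, 'cx': 277.297, 'cy': 207.946, 'R': [[0.028, -1.0, 0.001], [-0.996, -0.028, -0.088], [0.088, 0.001, -0.996]], 't': [0.004, 0.615, 1.17]}
```

View pics/scene0.png

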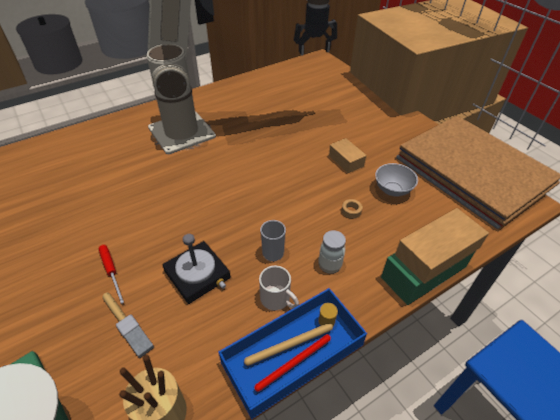

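View pics/top0.png

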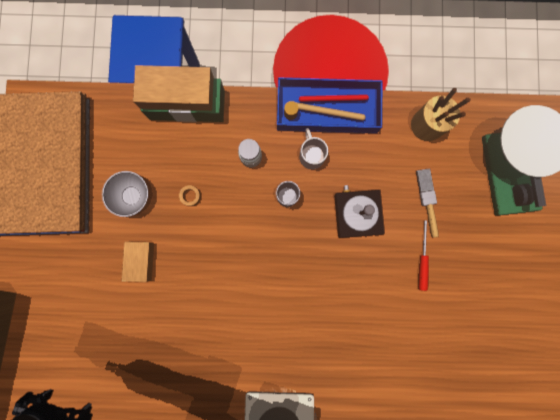

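The top view shows the cup at about (288,194) and the rinser at (360,213). The mug is at (314,152) and the jar at (250,150), both beyond the cup. The scene view agrees, with the cup at (272,240) and the rinser at (196,268). Next I'll measure.

```bash
cat > h.py <<'E'
from workcell import readout, camera, get_calibration, order, bot
import cv2,numpy as np
from scipy.spatial.transform import Rotation as Rn
np.set_printoptions(precision=4,suppress=True)
def ray(n,u,v,c=None):
    c=c or get_calibration(n); R=np.array(c["R"]);t=np.array(c["t"])
    return -R.T@t, R.T@np.array([(u-c["cx"])/c["fx"],(v-c["cy"])/c["fy"],1])
def plane(n,u,v,z,c=None):
    o,d=ray(n,u,v,c); return o+d*(z-o[2])/d[2]
def proj(n,X,c=None):
    c=c or get_calibration(n); p=np.array(c["R"])@np.array(X)+np.array(c["t"])
    return np.array([c["fx"]*p[0]/p[2]+c["cx"],c["fy"]*p[1]/p[2]+c["cy"]])
def state():
    o=readout.get_obs(); R=Rn.from_quat(o["tool_rot"]).as_matrix()
    print("t",round(float(o["clock"]),2),"p",o["eef_pos"],"F",o["ft_force"],"w",round(float(o["grip_width"]),4),"j",o["joint_pos"]); print("R cols x,y,z",R.T)
    return np.array(o["eef_pos"]),R
E
python3 - <<'E'
from h import *
p,R=state()
c=get_calibration("wrist");C,_=ray("wrist",0,0,c)
print("cam in tool",R.T@(C-p),"axis",R.T@np.array(c["R"])[2])
im=cv2.imread("pics/top0.png"); hsv=cv2.cvtColor(im,cv2.COLOR_BGR2HSV)
m=((hsv[...,1]<90)|(hsv[...,2]<45)).astype(np.uint8)
m=cv2.morphologyEx(m,cv2.MORPH_OPEN,np.ones((3,3)))
n,l,s,ce=cv2.connectedComponentsWithStats(m)
for i in range(1,n):
    if s[i,4]>60 and 220<ce[i][0]<400 and 120<ce[i][1]<250: print(s[i],ce[i])
i=l[194,288]; cs,_=cv2.findContours((l==i).astype(np.uint8),0,2)
(u,v),r=cv2.minEnclosingCircle(cs[0]); print("cup",u,v,r,[plane("top",u,v,z) for z in(0,.1)],"rad",r/417*1.1)
i=l[213,350] or l[190,340]; cs,_=cv2.findContours((l==i).astype(np.uint8),0,2)
print("block",cv2.minAreaRect(cs[0]))
sm=((hsv[...,2]>110)&(hsv[...,1]<70)).astype(np.uint8); sm[:,:338]=0; sm[:,384:]=0; sm[:190]=0; sm[238:]=0
cs,_=cv2.findContours(sm,0,2); k=max(cs,key=cv2.contourArea); (u,v),r=cv2.minEnclosingCircle(k); print("seat",u,v,r,r/417*1.15,plane("top",u,v,.047))
a=cv2.resize(im[140:250,230:400],(800,518),interpolation=cv2.INTER_CUBIC); cv2.imwrite("pics/topz.png",a)
E
```

```text
t 0.1 p [0.1485 0.477  0.3031] F [0.3116 0.0242 0.5672] w 0.085 j [1.269  0.2414 0.0039 1.3352 0.     1.5708]
R cols x,y,z [[-0.9548  0.2972  0.    ]
 [ 0.2972  0.9548 -0.0019]
 [-0.0006 -0.0018 -1.    ]]
cam in tool [ 0.0665 -0.0002 -0.0706] axis [-0.2657  0.0001  0.964 ]
[277 126  51  43 912] [309.7752 147.0208]
[356 129  22   4  82] [366.5976 130.3902]
[238 139  24  28 507] [249.4043 152.2189]
[276 181  24  25 486] [287.5947 193.0432]
[ 342  194   38   38 1125] [360.3316 212.7173]
cup 287.4285583496094 193.14285278320312 12.657275199890137 [array([ 0.6617, -0.007 ,  0.    ]), array([ 0.6491, -0.0048,  0.1   ])] rad 0.03338849573112507
block ((360.5, 212.5), (37.0, 37.0), 90.0)
seat 360.40216064453125 212.78878784179688 17.814861297607422 0.04912971341066795 [ 0.6058 -0.2132  0.047 ]
```

View pics/topz.png

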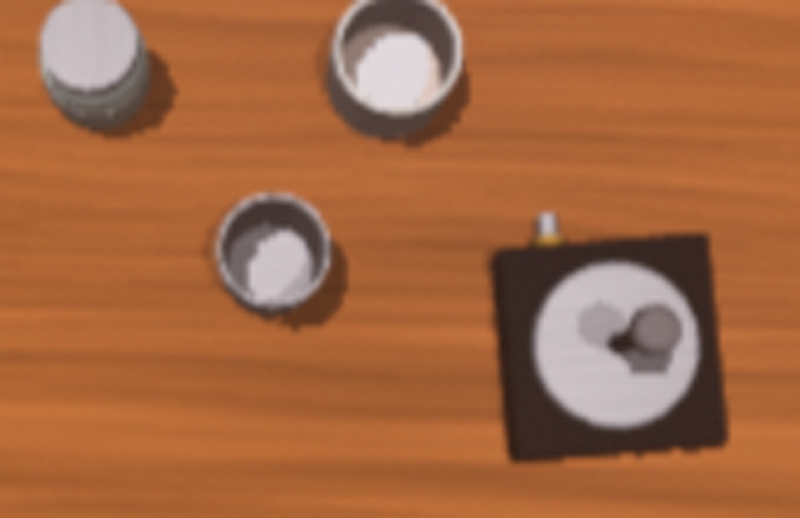

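```bash
cat >> h.py <<'E'
def rel(P,Rt):
    p,R=state(); d=R.T@(np.array(P)-p)*1000; w=Rn.from_matrix(R.T@Rt).as_rotvec()
    print("shift",np.round(d,1),"turn",np.round(w,4)); return d,w
def hor(phi,up=1):  # tool z horizontal at azimuth phi, tool x up/down
    z=np.array([np.cos(phi),np.sin(phi),0]);x=np.array([0,0,up]);return np.c_[x,np.cross(z,x),z]
E
python3 - <<'E'
from h import *
print("headtop",plane("top",369.4,209.7,.157),"rim",plane("top",288,193.3,.1), "pred scene rim",proj("scene",[.6495,-.006,.1]),"seat",proj("scene",[.6058,-.2132,.047]))
Rd=np.c_[[0,1,0],[1,0,0],[0,0,-1]]
rel([.48,-.006,.303],Rd)
E
```

```text
headtop [ 0.6053 -0.2142  0.157 ] rim [ 0.6488 -0.0063  0.1   ] pred scene rim [272.0734 229.1371] seat [194.698  264.1878]
t 0.1 p [0.1485 0.477  0.3031] F [0.3116 0.0242 0.5672] w 0.085 j [1.269  0.2414 0.0039 1.3352 0.     1.5708]
R cols x,y,z [[-0.9548  0.2972  0.    ]
 [ 0.2972  0.9548 -0.0019]
 [-0.0006 -0.0018 -1.    ]]
shift [-460.1 -362.6    0.8] turn [-0.0016  0.0012  1.269 ]
```

Call:
send_rows --moves '[[[-38, -30, 0], [0, 0, 0.105], 85], [[-76, -60, 0], [0, 0, 0.21], 85], [[-115, -90, 0], [0, 0, 0.315], 85], [[-153, -120, 0], [0, 0, 0.42], 85], [[-191, -150, 0], [0, 0, 0.525], 85], [[-229, -180, 0], [0, 0, 0.63], 85], [[-267, -210, 0], [0, 0, 0.735], 85], [[-305, -240, 0], [0, 0, 0.84], 85], [[-343, -270, 0], [0, 0, 0.945], 85], [[-381, -300, 0], [0, 0, 1.05], 85], [[-420, -331, 0], [0, 0, 1.16], 85], [[-460, -363, 0], [0, 0, 1.269], 85]]'

```text
clock: 1.1
eef_pos: [0.4318, 0.0629, 0.3035]
tool_rot: [0.709, 0.705, -0.001, 0.0]
ft_force: [0.5, 0.7, 0.9]
grip_width: 0.085
```

```bash
python3 -c "
from h import *
state()"
```

```text
t 1.1 p [0.4318 0.0629 0.3035] F [0.5276 0.6837 0.911 ] w 0.085 j [ 0.1455  0.1156 -0.1497  1.3066 -0.0015  1.722 ]
R cols x,y,z [[ 0.0057  1.     -0.0017]
 [ 1.     -0.0057 -0.0008]
 [-0.0008 -0.0017 -1.    ]]
```

Call:
send_rows --moves '[[[-10, 0, 0], [-0.125, 0, 0], 85], [[-20, 0, 0], [-0.25, 0, 0], 85], [[-30, 0, 0], [-0.375, 0, 0], 85], [[-40, 0, 0], [-0.5, 0, 0], 85], [[-50, 0, 0], [-0.625, 0, 0], 85], [[-60, 0, 0], [-0.75, 0, 0], 85], [[-69, 0, 0], [-0.875, 0, 0], 85], [[-69, 0, 0], [-1, 0, 0], 85], [[-69, 0, 0], [-1.125, 0, 0], 85], [[-69, 0, 0], [-1.25, 0, 0], 85], [[-69, 0, 0], [-1.375, 0, 0], 85], [[-69, 0, 0], [-1.5, 0, 0], 85]]'

```text
clock: 2.1
eef_pos: [0.4674, -0.0072, 0.3557]
tool_rot: [0.557, 0.555, 0.435, 0.438]
ft_force: [0.8, -1.0, -0.8]
grip_width: 0.0852
```

```bash
python3 -c "
from h import *
rel([.44,-.006,.30],hor(0))"
```

```text
t 2.1 p [ 0.4674 -0.0072  0.3557] F [ 0.7619 -0.9838 -0.832 ] w 0.0852 j [-0.0248 -0.2576 -1.0867 -0.5893  0.0189  1.5646]
R cols x,y,z [[ 0.0049  1.     -0.0015]
 [ 0.2375  0.0003  0.9714]
 [ 0.9714 -0.0051 -0.2375]]
shift [  1.2 -60.6 -13.4] turn [-0.1843  0.1923  1.5635]
```

```bash
python3 -c "
from h import *
rel([.595,-.006,.27],hor(0))"
```

```text
t 2.1 p [ 0.4674 -0.0072  0.3557] F [ 0.7619 -0.9838 -0.832 ] w 0.0852 j [-0.0248 -0.2576 -1.0867 -0.5893  0.0189  1.5646]
R cols x,y,z [[ 0.0049  1.     -0.0015]
 [ 0.2375  0.0003  0.9714]
 [ 0.9714 -0.0051 -0.2375]]
shift [  2.  -52.9 144.3] turn [-0.1843  0.1923  1.5635]
```

Call:
send_rows --moves '[[[0, -9, 24], [-0.014, 0.015, 0.12], 85], [[1, -18, 48], [-0.028, 0.03, 0.24], 85], [[1, -27, 72], [-0.042, 0.044, 0.36], 85], [[1, -36, 96], [-0.057, 0.059, 0.48], 85], [[2, -45, 120], [-0.071, 0.074, 0.6], 85], [[2, -53, 144], [-0.085, 0.089, 0.72], 85], [[2, -53, 144], [-0.099, 0.103, 0.84], 85], [[2, -53, 144], [-0.113, 0.118, 0.96], 85], [[2, -53, 144], [-0.127, 0.133, 1.08], 85], [[2, -53, 144], [-0.142, 0.148, 1.2], 85], [[2, -53, 144], [-0.156, 0.162, 1.32], 85], [[2, -53, 144], [-0.17, 0.177, 1.44], 85]]'

```text
clock: 3.1
eef_pos: [0.5948, -0.0061, 0.2692]
tool_rot: [0.711, 0.046, 0.7, 0.037]
ft_force: [1.1, -0.3, 0.3]
grip_width: 0.0851
```

```bash
python3 -c "
from h import *
rel([.595,-.006,.27],hor(0))"
```

```text
t 3.1 p [ 0.5948 -0.0061  0.2692] F [ 1.092  -0.3195  0.255 ] w 0.0851 j [-0.0247  0.5316 -1.0277 -1.5428  0.0374  3.0236]
R cols x,y,z [[ 0.0149  0.1173  0.993 ]
 [ 0.0146 -0.993   0.1171]
 [ 0.9998  0.0127 -0.0165]]
shift [0.8 0.  0.2] turn [-0.0137  0.0158  0.1175]
```

Call:
send_rows --moves '[[[0, 0, 0], [-0.014, 0.016, 0.1], 85], [[-20, 0, 0], [-0.014, 0.016, 0.117], 85], [[-45, 0, 0], [-0.014, 0.016, 0.117], 85], [[-70, 0, 0], [-0.014, 0.016, 0.117], 85], [[-95, 0, 0], [-0.014, 0.016, 0.117], 85], [[-120, 0, 0], [-0.014, 0.016, 0.117], 85], [[-135, 0, 0], [-0.014, 0.016, 0.117], 85], [[-135, 0, 0], [-0.014, 0.016, 0.117], 85]]'

```text
clock: 3.77
eef_pos: [0.5974, -0.0226, 0.134]
tool_rot: [0.712, -0.0, 0.703, 0.0]
ft_force: [0.8, 0.2, 0.7]
grip_width: 0.0845
```

```bash
python3 -c "
from h import *
rel([.595,-.006,.052],hor(0))
cv2.imwrite('pics/s1.png',camera('scene')[100:340,100:420,::-1].repeat(2,0).repeat(2,1)[:,:])"
```

```text
t 3.77 p [ 0.5974 -0.0226  0.134 ] F [0.8253 0.221  0.7104] w 0.0845 j [-0.0611  1.0238 -0.9762 -1.9873  0.0603  3.1411]
R cols x,y,z [[ 0.0126 -0.0003  0.9999]
 [-0.0008 -1.     -0.0003]
 [ 0.9999 -0.0008 -0.0126]]
shift [-82.  -16.6  -1.4] turn [ 0.0008  0.0126 -0.0003]
```

View pics/s1.png

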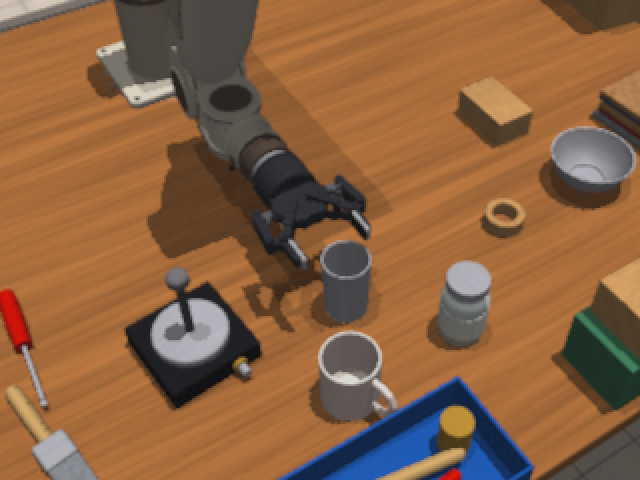

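```bash
cat > kin.py <<'E'
import numpy as np
from scipy.optimize import least_squares
from scipy.spatial.transform import Rotation as Rn
D=[([.1485,.477,.3031],[1.269,.2414,.0039,1.3352,0,1.5708]),([.4318,.0629,.3035],[.1455,.1156,-.1497,1.3066,-.0015,1.722]),
([.4674,-.0072,.3557],[-.0248,-.2576,-1.0867,-.5893,.0189,1.5646]),([.5948,-.0061,.2692],[-.0247,.5316,-1.0277,-1.5428,.0374,3.0236]),
([.5974,-.0226,.134],[-.0611,1.0238,-.9762,-1.9873,.0603,3.1411])]
LO=np.array([-2.72,-1.05,-1.09,-1.99,-1.42,-3.14]);HI=np.array([2.72,1.87,1.28,2.15,1.44,3.14])
def E(ax,a): return Rn.from_euler(ax,a).as_matrix()
def fk(j,q):
    h,r0,L1,L2,e,a,b=q
    R1=E('z',j[0]);R2=R1@E('y',j[1]);R3=R2@E('y',-j[2]);R4=R3@E('y',j[3]);R5=R4@E('z',j[4]);R6=R5@E('x',j[5])
    p=np.array([0,0,h])+R1@[r0,0,0]+R2@[0,0,L1]+R3@[L2,0,e]+R4@[a,0,0]+R5@[b,0,0]
    return p,R6@np.c_[[0,-1,0],[0,0,-1],[1,0,0]]@np.eye(3)
def fit(D=D):
    f=lambda q:np.r_[np.concatenate([fk(j,q)[0]-p for p,j in D])/1e-3, (q-[.3,0,.3,.3,0,.08,.12])/.3]
    return least_squares(f,[.3,0,.3,.3,0,.08,.12])
E
python3 - <<'E'
from kin import *; np.set_printoptions(precision=4,suppress=True)
r=fit();print(r.x,r.fun[:15])
for p,j in D: print(fk(j,r.x)[1].T)
E
```

```text
[0.2407 0.0004 0.493  0.3911 0.008  0.1015 0.2306] [-0.009  -0.0057 -0.0009 -0.0043  0.0238  0.0183  0.0247 -0.035  -0.0392
 -0.0366  0.0315  0.0486  0.0192 -0.0249 -0.0261]
[[-0.2972 -0.9548  0.0019]
 [-0.9548  0.2972 -0.    ]
 [-0.0006 -0.0018 -1.    ]]
[[-1.      0.0057  0.0009]
 [ 0.0057  1.     -0.0016]
 [-0.0009 -0.0016 -1.    ]]
[[-0.2375 -0.0003 -0.9714]
 [ 0.005   1.     -0.0015]
 [ 0.9714 -0.0052 -0.2375]]
[[-0.0145  0.993  -0.1171]
 [ 0.0149  0.1173  0.993 ]
 [ 0.9998  0.0127 -0.0165]]
[[ 0.0008  1.      0.0003]
 [ 0.0127 -0.0003  0.9999]
 [ 0.9999 -0.0008 -0.0127]]
```

```bash
sed -i "s/np.c_\[\[0,-1,0\],\[0,0,-1\],\[1,0,0\]\]@np.eye(3)/np.c_[[0,0,-1],[0,1,0],[1,0,0]]/" kin.py
cat >> kin.py <<'E'
Q=[.2407,.0004,.493,.3911,.008,.1015,.2306]
def ik(p,R,j0,m=.03):
    f=lambda j:np.r_[(fk(j,Q)[0]-p)*10,(Rn.from_matrix(R.T@fk(j,Q)[1])).as_rotvec()]
    s=least_squares(f,np.clip(j0,LO+m+.01,HI-m-.01),bounds=(LO+m,HI-m)); return s.x,np.abs(s.fun).max()
def sols(p,R,n=12):
    rng=np.random.default_rng(0);out=[]
    for _ in range(n):
        j,e=ik(p,R,rng.uniform(LO,HI)*[.3,1,1,1,1,1])
        if e<2e-3 and not any(np.abs(j-k).max()<.05 for k in out): out.append(j)
    return out
E
cat > plan.py <<'E'
from kin import *
from h import hor
np.set_printoptions(precision=2,suppress=True)
cup=np.array([.649,-.006,0]);rin=np.array([.6055,-.2135,0])
for name,c,z in(("pick",cup,.053),("place",rin,.095),("over",rin,.22)):
  for deg in range(-120,121,15):
    for up in(1,-1):
      a=np.radians(deg);R=hor(a,up);p=c+[0,0,z]-.054*R[:,2]
      for j in sols(p,R):
        R1=E('z',j[0]);el=[0,0,.2407]+R1@E('y',j[1])@[0,0,.493];w=el+R1@E('y',j[1]-j[2])@[.391,0,.008];w5=w+R1@E('y',j[1]-j[2]+j[3])@[.1015,0,0]
        print(name,deg,up,j,"w4",w,"w5",w5,"marg",round(min((j-LO).min(),(HI-j).min()),2))
E
python3 plan.py
```

```text
pick -45 -1 [ 0.41  1.16 -0.6  -1.76 -1.2   0.  ] w4 [0.35 0.15 0.05] w5 [0.45 0.2  0.05] marg 0.22
pick -30 -1 [ 0.33  1.2  -0.75 -1.95 -0.85  0.  ] w4 [0.31 0.1  0.05] w5 [0.4  0.14 0.05] marg 0.04
pick 30 -1 [-0.35  1.2  -0.74 -1.93  0.88 -0.  ] w4 [ 0.31 -0.11  0.05] w5 [ 0.4  -0.15  0.05] marg 0.06
pick 45 -1 [-0.43  1.16 -0.59 -1.74  1.22 -0.  ] w4 [ 0.36 -0.16  0.05] w5 [ 0.45 -0.21  0.05] marg 0.22
place -60 -1 [ 0.07  1.06 -0.7  -1.77 -1.12  0.  ] w4 [0.36 0.03 0.1 ] w5 [0.46 0.03 0.1 ] marg 0.22
place -45 -1 [-0.03  1.11 -0.85 -1.95 -0.76  0.  ] w4 [ 0.3  -0.01  0.1 ] w5 [ 0.4  -0.01  0.1 ] marg 0.04
place 15 -1 [-0.72  1.08 -0.77 -1.85  0.98 -0.  ] w4 [ 0.25 -0.22  0.1 ] w5 [ 0.33 -0.29  0.1 ] marg 0.14
place 30 -1 [-0.78  1.05 -0.6  -1.65  1.3  -0.  ] w4 [ 0.29 -0.28  0.1 ] w5 [ 0.36 -0.36  0.1 ] marg 0.14
over -60 -1 [ 0.07  0.73 -0.78 -1.5  -1.12  0.  ] w4 [0.36 0.03 0.22] w5 [0.46 0.03 0.22] marg 0.3
over -45 -1 [-0.03  0.72 -0.93 -1.65 -0.76  0.  ] w4 [ 0.3  -0.01  0.22] w5 [ 0.4  -0.01  0.22] marg 0.16
over -30 -1 [-0.2   0.74 -1.03 -1.77 -0.33  0.  ] w4 [ 0.26 -0.05  0.22] w5 [ 0.36 -0.07  0.22] marg 0.06
over -15 -1 [-0.4   0.74 -1.04 -1.79  0.14 -0.  ] w4 [ 0.24 -0.1   0.22] w5 [ 0.33 -0.14  0.22] marg 0.05
over 0 -1 [-0.59  0.73 -0.98 -1.71  0.59 -0.  ] w4 [ 0.24 -0.16  0.22] w5 [ 0.32 -0.21  0.22] marg 0.11
over 15 -1 [-0.72  0.72 -0.84 -1.56  0.98 -0.  ] w4 [ 0.25 -0.22  0.22] w5 [ 0.33 -0.29  0.22] marg 0.25
over 30 -1 [-0.78  0.74 -0.67 -1.41  1.3  -0.  ] w4 [ 0.29 -0.28  0.22] w5 [ 0.36 -0.36  0.22] marg 0.14
```

```bash
cat > go.py <<'E'
from kin import *
from h import *
def to(x,y,z,deg,up,roll=0,n=0):
    R=hor(np.radians(deg),up)@E('z',roll); d=R[:,2]
    P=np.array([x,y,z])-.054*d; rel(P,R); j,e=ik(P,R,readout.get_obs()["joint_pos"],0.0); print("ik",j,"err",e)
E
python3 -c "
from go import *
to(.649,-.006,.25,-48,1,-.02)
to(.649,-.006,.065,-48,1,-.02)"
```

```text
t 3.82 p [ 0.5973 -0.0224  0.1364] F [ 0.1493 -0.2901  0.8386] w 0.0846 j [-0.0608  1.0203 -0.9775 -1.9892  0.0603  3.1412]
R cols x,y,z [[ 0.0086 -0.0001  1.    ]
 [-0.0005 -1.     -0.0001]
 [ 1.     -0.0005 -0.0086]]
shift [113.7 -56.6  14.5] turn [-0.8373 -0.0003 -0.0153]
ik [ 0.4213  0.6638 -0.6772 -1.3411 -1.2591  3.1216] err 5.281560959397646e-11
t 3.82 p [ 0.5973 -0.0224  0.1364] F [ 0.1493 -0.2901  0.8386] w 0.0846 j [-0.0608  1.0203 -0.9775 -1.9892  0.0603  3.1412]
R cols x,y,z [[ 0.0086 -0.0001  1.    ]
 [-0.0005 -1.     -0.0001]
 [ 1.     -0.0005 -0.0086]]
shift [-71.3 -56.6  16.1] turn [-0.8373 -0.0003 -0.0153]
ik [ 0.4213  1.124  -0.5799 -1.704  -1.2591  3.1216] err 7.068140649582231e-09
```

Call:
send_rows --moves '[[[35, 0, 0], [0, 0, 0], 85], [[70, -10, 0], [-0.08, 0, -0.015], 85], [[100, -20, 3], [-0.17, 0, -0.015], 85], [[114, -30, 6], [-0.26, 0, -0.015], 85], [[114, -40, 9], [-0.35, 0, -0.015], 85], [[114, -50, 12], [-0.44, 0, -0.015], 85], [[114, -57, 14], [-0.53, 0, -0.015], 85], [[114, -57, 14], [-0.62, 0, -0.015], 85], [[114, -57, 14], [-0.72, 0, -0.015], 85], [[114, -57, 14], [-0.8, 0, -0.015], 85], [[114, -57, 14], [-0.837, 0, -0.015], 85], [[114, -57, 14], [-0.837, 0, -0.015], 85]]'

```text
clock: 4.82
eef_pos: [0.6129, 0.036, 0.2526]
tool_rot: [0.648, -0.282, 0.645, 0.292]
ft_force: [0.1, -0.9, -0.7]
grip_width: 0.0846
```

```bash
python3 -c "
from go import *
to(.649,-.006,.065,-48,1,-.02)
c=get_calibration('wrist');im=camera('wrist');print('rim pred',proj('wrist',[.649,-.006,.1],c))
cv2.imwrite('pics/w1.png',im[:,:,::-1])"
```

```text
t 4.82 p [0.6129 0.036  0.2526] F [ 0.1227 -0.9363 -0.7307] w 0.0846 j [ 0.425   0.6603 -0.6759 -1.3419 -1.2612  3.1215]
R cols x,y,z [[ 0.0097  0.0111  0.9999]
 [-0.742  -0.6702  0.0146]
 [ 0.6703 -0.7421  0.0017]]
shift [-187.6   -1.5    1.1] turn [-0.0015 -0.0018 -0.0054]
ik [ 0.4213  1.124  -0.5799 -1.704  -1.2591  3.1216] err 3.26835668198264e-11
rim pred [278.1122 509.8299]
```

View pics/w1.png

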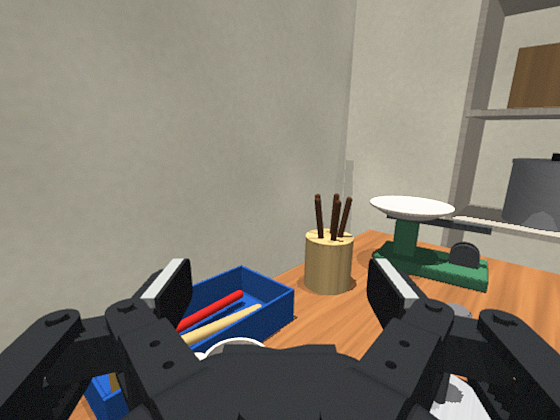

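Call:
send_rows --moves '[[[-20, 0, 0], [0, 0, -0.005], 85], [[-45, -1, 1], [0, -0.002, -0.005], 85], [[-70, -1, 1], [0, -0.002, -0.005], 85], [[-90, -1, 1], [0, -0.002, -0.005], 85], [[-105, -1, 1], [0, -0.002, -0.005], 85], [[-120, -1, 1], [0, -0.002, -0.005], 85], [[-135, -1, 1], [0, -0.002, -0.005], 85], [[-145, -1, 1], [0, -0.002, -0.005], 85], [[-145, -1, 1], [0, -0.002, -0.005], 85]]'

```text
clock: 5.62
eef_pos: [0.6115, 0.0329, 0.1056]
tool_rot: [0.65, -0.279, 0.642, 0.294]
ft_force: [-0.8, 0.5, -0.4]
grip_width: 0.0851
```

```bash
python3 -c "
from go import *
to(.649,-.006,.065,-48,1,-.02);print(readout.get_obs()['tau'])
a=camera('scene')[110:290,130:370,::-1];b=camera('top')[130:250,200:360,::-1]
cv2.imwrite('pics/s2.png',np.hstack([cv2.resize(a,(400,300),interpolation=2),cv2.resize(b,(400,300),interpolation=2)]))"
```

```text
t 5.62 p [0.6115 0.0329 0.1056] F [-0.7839  0.4728 -0.4392] w 0.0851 j [ 0.4205  1.0237 -0.6254 -1.6434 -1.2561  3.1228]
R cols x,y,z [[ 0.0191  0.0149  0.9997]
 [-0.7415 -0.6705  0.0242]
 [ 0.6707 -0.7417 -0.0017]]
shift [-40.6  -2.9   0.1] turn [-0.0022  0.0017  0.0042]
ik [ 0.4213  1.124  -0.5799 -1.704  -1.2591  3.1216] err 1.550178989735262e-09
[  0.0853 -46.2108   3.8748  -5.4648   0.0104   0.0012]
```

View pics/s2.png

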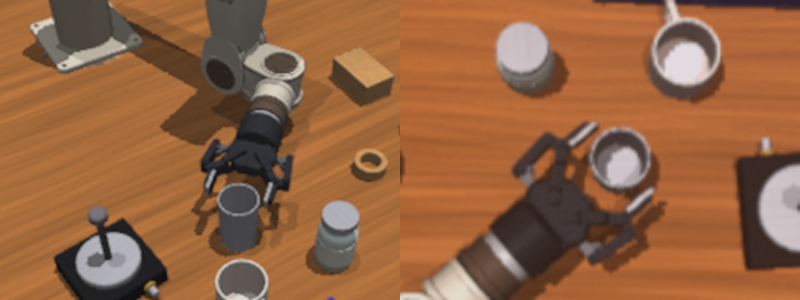

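Call:
send_rows --moves '[[[-8, -2, 0], [-0.002, 0.002, 0], 85], [[-16, -3, 0], [-0.002, 0.002, 0], 85], [[-24, -3, 0], [-0.002, 0.002, 0], 85], [[-30, -3, 0], [-0.002, 0.002, 0], 85], [[-35, -3, 0], [-0.002, 0.002, 0], 85], [[-39, -3, 0], [-0.002, 0.002, 0], 85], [[-39, -3, 0], [-0.002, 0.002, 0], 85]]'

```text
clock: 6.3
eef_pos: [0.6134, 0.0347, 0.0672]
tool_rot: [0.649, -0.28, 0.643, 0.295]
ft_force: [-0.4, 0.2, 1.1]
grip_width: 0.0848
```

```bash
python3 -c "
from go import *
to(.649,-.006,.065,-48,1,-.02);print(readout.get_obs()['tau'])"
```

```text
t 6.3 p [0.6134 0.0347 0.0672] F [-0.3615  0.2118  1.0699] w 0.0848 j [ 0.4224  1.1196 -0.5802 -1.7023 -1.26    3.1164]
R cols x,y,z [[ 0.0163  0.0158  0.9997]
 [-0.7429 -0.6691  0.0227]
 [ 0.6693 -0.743   0.0008]]
shift [-2.2  0.7  0.1] turn [-0.0002 -0.0008  0.0027]
ik [ 0.4213  1.124  -0.5799 -1.704  -1.2591  3.1216] err 8.400910777699051e-11
[  0.0387 -47.5041   2.5434  -5.3317   0.019    0.0006]
```

No contact while descending, so I'll close the gripper at a height of about 66 mm.

Call:
send_rows --moves '[[[-1, 0, 0], [0, 0, 0], 60], [[-1, 0, 0], [0, 0, 0], 40], [[-1, 0, 0], [0, 0, 0], 40], [[-1, 0, 0], [0, 0, 0], 40], [[-1, 0, 0], [0, 0, 0], 40], [[-1, 0, 0], [0, 0, 0], 40], [[-1, 0, 0], [0, 0, 0], 40], [[-1, 0, 0], [0, 0, 0], 40]]'

```text
clock: 6.97
eef_pos: [0.6134, 0.0346, 0.0662]
tool_rot: [0.649, -0.28, 0.643, 0.295]
ft_force: [0.5, -0.1, -0.7]
grip_width: 0.0629
```

Call:
send_rows --moves '[[[10, 0, 0], [0, 0, 0], 40], [[25, 0, 0], [0, 0, 0], 40], [[45, 0, 0], [0, 0, 0], 40], [[70, 0, 0], [0, 0, 0], 40], [[95, 0, 0], [0, 0, 0], 40], [[120, 0, 0], [0, 0, 0], 40], [[145, 0, 0], [0, 0, 0], 40], [[165, 0, 0], [0, 0, 0], 40], [[180, 0, 0], [0, 0, 0], 40], [[190, 0, 0], [0, 0, 0], 40], [[190, 0, 0], [0, 0, 0], 40]]'

```text
clock: 7.88
eef_pos: [0.6164, 0.0377, 0.2598]
tool_rot: [0.648, -0.282, 0.644, 0.293]
ft_force: [0.7, -0.4, -1.0]
grip_width: 0.0631
```

```bash
python3 -c "
from go import *
state();print(readout.get_obs()['ft_torque'])
cv2.imwrite('pics/s3.png',cv2.resize(camera('scene')[90:290,130:370,::-1],(600,500),interpolation=2))"
```

```text
t 7.88 p [0.6164 0.0377 0.2598] F [ 0.6606 -0.4131 -0.9633] w 0.0631 j [ 0.4253  0.6467 -0.6642 -1.3194 -1.2627  3.1164]
R cols x,y,z [[ 0.0109  0.0133  0.9999]
 [-0.7429 -0.6692  0.017 ]
 [ 0.6693 -0.743   0.0026]]
[0.9365 0.8924 0.0021]
```

View pics/s3.png

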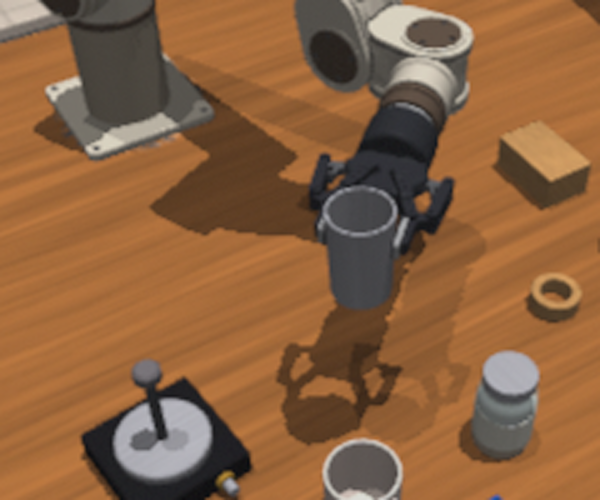

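Call:
send_rows --moves '[[[0, 0, 0], [0, 0, -0.12], 40], [[0, 0, 0], [0, 0, -0.24], 40], [[0, 0, 0], [0, 0, -0.36], 40], [[0, 0, 0], [0, 0, -0.48], 40], [[0, 0, 0], [0, 0, -0.6], 40], [[0, 0, 0], [0, 0, -0.72], 40], [[0, 0, 0], [0, 0, -0.84], 40], [[0, 0, 0], [0, 0, -0.96], 40], [[0, 0, 0], [0, 0, -1.08], 40], [[0, 0, 0], [0, 0, -1.2], 40], [[0, 0, 0], [0, 0, -1.32], 40], [[0, 0, 0], [0, 0, -1.44], 40]]'

```text
clock: 8.93
eef_pos: [0.6159, 0.0374, 0.2569]
tool_rot: [0.672, 0.219, 0.287, 0.647]
ft_force: [-0.6, -0.2, -1.1]
grip_width: 0.0632
```

Call:
send_rows --moves '[[[0, 0, 0], [0, 0, -0.12], 40], [[0, 0, 0], [0, 0, -0.24], 40], [[0, 0, 0], [0, 0, -0.36], 40], [[0, 0, 0], [0, 0, -0.48], 40], [[0, 0, 0], [0, 0, -0.6], 40], [[0, 0, 0], [0, 0, -0.72], 40], [[0, 0, 0], [0, 0, -0.84], 40], [[0, 0, 0], [0, 0, -0.96], 40], [[0, 0, 0], [0, 0, -1.08], 40], [[0, 0, 0], [0, 0, -1.2], 40], [[0, 0, 0], [0, 0, -1.32], 40], [[0, 0, 0], [0, 0, -1.44], 40]]'

```text
clock: 9.93
eef_pos: [0.6155, 0.0372, 0.2556]
tool_rot: [0.358, 0.609, -0.213, 0.674]
ft_force: [-0.1, 0.7, -1.2]
grip_width: 0.0633
```

```bash
python3 -c "
from go import *
to(.6055,-.2135,.26,-58,-1,-.022)
"
```

```text
t 9.93 p [0.6155 0.0372 0.2556] F [-0.1389  0.6814 -1.1502] w 0.0633 j [ 0.4252  0.6529 -0.6673 -1.3209 -1.2628  0.2247]
R cols x,y,z [[ 0.1663  0.1494 -0.9747]
 [ 0.7242  0.6523  0.2236]
 [ 0.6692 -0.7431  0.0002]]
shift [ -41.3 -160.6  126.4] turn [ 0.1742 -0.0175 -0.2469]
ik [ 0.0612  0.6104 -0.7982 -1.4086 -1.0735 -0.022 ] err 3.671507542435393e-12
```

Call:
send_rows --moves '[[[-3, -13, 10], [0.015, 0, -0.02], 40], [[-7, -27, 21], [0.03, -0.002, -0.04], 40], [[-10, -40, 32], [0.044, -0.004, -0.062], 40], [[-14, -54, 42], [0.058, -0.006, -0.08], 40], [[-17, -67, 53], [0.073, -0.007, -0.1], 40], [[-21, -80, 63], [0.087, -0.009, -0.123], 40], [[-24, -94, 74], [0.1, -0.01, -0.145], 40], [[-28, -107, 84], [0.116, -0.012, -0.165], 40], [[-31, -120, 95], [0.13, -0.013, -0.185], 40], [[-34, -134, 105], [0.145, -0.015, -0.206], 40], [[-38, -147, 116], [0.16, -0.016, -0.227], 40], [[-41, -160, 126], [0.174, -0.0175, -0.247], 40]]'

```text
clock: 10.93
eef_pos: [0.5765, -0.1679, 0.2587]
tool_rot: [0.335, 0.623, -0.351, 0.614]
ft_force: [-1.1, 0.1, -1.2]
grip_width: 0.0633
```

Call:
send_rows --moves '[[[0, 0, 0], [0, 0, 0], 40], [[0, 0, 0], [0, 0, 0], 40]]'

```text
clock: 11.1
eef_pos: [0.5758, -0.1687, 0.2574]
tool_rot: [0.335, 0.624, -0.351, 0.613]
ft_force: [-0.2, -0.2, -1.2]
grip_width: 0.0627
```

```bash
python3 -c "
from go import *
to(.6055,-.2135,.215,-58,-1,-.022)
print(proj('scene',[.6055,-.2135,.157]),[proj('scene',[.6055,-.2135,z]) for z in (.227,.327)],[proj('top',[.6055,-.2135,z]) for z in (.227,.327)])
a=camera('scene')[110:290,110:350,::-1];b=camera('top')[130:280,230:430,::-1]
cv2.imwrite('pics/s4.png',np.hstack([cv2.resize(a,(400,300),interpolation=2),cv2.resize(b,(400,300),interpolation=2)]))"
```

```text
t 11.1 p [ 0.5758 -0.1687  0.2574] F [-0.1501 -0.1908 -1.2279] w 0.0627 j [ 0.0603  0.6143 -0.8002 -1.4091 -1.0745 -0.023 ]
R cols x,y,z [[-0.0248 -0.0124 -0.9996]
 [ 0.8487  0.5281 -0.0276]
 [ 0.5283 -0.8491 -0.0025]]
shift [42.4  2.6 -0.1] turn [-0.0019 -0.0026  0.0056]
ik [ 0.0612  0.7376 -0.7972 -1.5348 -1.0735 -0.022 ] err 1.198019461412514e-10
[187.8811 237.0956] [array([183.0309, 217.3904]), array([175.0761, 185.0712])] [array([375.5732, 207.1462]), array([386.5444, 202.9493])]
```

View pics/s4.png

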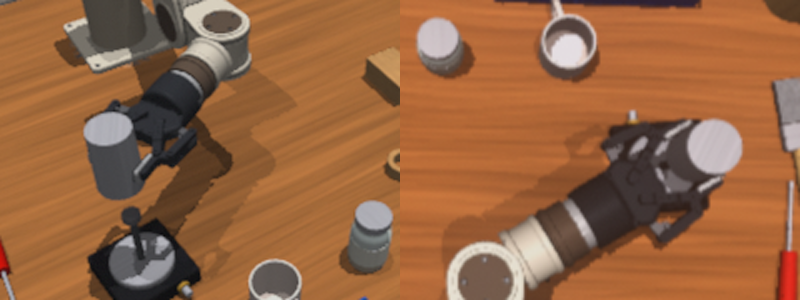

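Call:
send_rows --moves '[[[8, 2, 0], [-0.002, -0.003, 0.005], 40], [[20, 3, 0], [-0.002, -0.003, 0.005], 40], [[35, 3, 0], [-0.002, -0.003, 0.005], 40], [[50, 3, 0], [-0.002, -0.003, 0.005], 40], [[65, 3, 0], [-0.002, -0.003, 0.005], 40], [[80, 3, 0], [-0.002, -0.003, 0.005], 40], [[95, 3, 0], [-0.002, -0.003, 0.005], 40], [[110, 3, 0], [-0.002, -0.003, 0.005], 40], [[125, 3, 0], [-0.002, -0.003, 0.005], 40], [[138, 3, 0], [-0.002, -0.003, 0.005], 40], [[148, 3, 0], [-0.002, -0.003, 0.005], 40], [[148, 3, 0], [-0.002, -0.003, 0.005], 40]]'

```text
clock: 12.2
eef_pos: [0.5757, -0.1667, 0.1076]
tool_rot: [0.334, 0.623, -0.349, 0.615]
ft_force: [0.1, -0.2, -1.1]
grip_width: 0.0633
```

```bash
python3 -c "
from go import *
to(.6055,-.2135,.1,-58,-1,-.0227)
print(readout.get_obs()['tau'],readout.get_obs()['ft_torque'])"
```

```text
t 12.2 p [ 0.5757 -0.1667  0.1076] F [ 0.1064 -0.2285 -1.0842] w 0.0633 j [ 0.0632  1.0351 -0.7418 -1.7755 -1.0715 -0.0232]
R cols x,y,z [[-0.0209 -0.0124 -0.9997]
 [ 0.8456  0.5332 -0.0243]
 [ 0.5333 -0.8459 -0.0006]]
shift [7.5 0.6 1.5] turn [ 0.0041 -0.0006  0.0017]
ik [ 0.0612  1.0549 -0.7298 -1.7847 -1.0735 -0.0227] err 1.63202784619898e-13
[ -0.0451 -44.7952   1.3551  -6.4206   0.0003   0.0009] [1.1134 0.6931 0.0264]
```

Call:
send_rows --moves '[[[3, 0, 1], [0.004, 0, 0.002], 40], [[6, 1, 1], [0.004, 0, 0.002], 40], [[9, 1, 1], [0.004, 0, 0.002], 40], [[9, 1, 1], [0.004, 0, 0.002], 40]]'

```text
clock: 12.53
eef_pos: [0.5771, -0.1668, 0.0986]
tool_rot: [0.336, 0.622, -0.349, 0.615]
ft_force: [0.1, 0.0, -2.0]
grip_width: 0.063
```

Call:
send_rows --moves '[[[3, 0, 0], [0, 0, 0], 40], [[6, 0, 0], [0, 0, 0], 40], [[9, 0, 0], [0, 0, 0], 40], [[9, 0, 0], [0, 0, 0], 40]]'

```text
clock: 12.87
eef_pos: [0.5773, -0.1669, 0.0901]
tool_rot: [0.336, 0.622, -0.349, 0.615]
ft_force: [0.4, 1.1, 3.6]
grip_width: 0.0629
```

Call:
send_rows --moves '[[[2, 0, 0], [0, 0, 0], 40], [[4, 0, 0], [0, 0, 0], 40], [[5, 0, 0], [0, 0, 0], 40], [[5, 0, 0], [0, 0, 0], 40], [[5, 0, 0], [0, 0, 0], 40]]'

```text
clock: 13.28
eef_pos: [0.5774, -0.1669, 0.0853]
tool_rot: [0.336, 0.622, -0.349, 0.616]
ft_force: [0.6, 1.1, 4.3]
grip_width: 0.0631
```

```bash
python3 -c "
from go import *
to(.6055,-.2135,.08,-58,-1,-.0227)
F=[]
for i in range(6): camera('top'); F.append(readout.get_obs()['ft_force'])
print(np.mean(F,0),np.std(F,0))"
```

```text
t 13.28 p [ 0.5774 -0.1669  0.0853] F [0.6136 1.1139 4.3429] w 0.0631 j [ 0.0633  1.0942 -0.7135 -1.81   -1.0747 -0.0214]
R cols x,y,z [[-0.0158 -0.0112 -0.9998]
 [ 0.8474  0.5306 -0.0193]
 [ 0.5307 -0.8476  0.0011]]
shift [ 5.3 -0.8  0.4] turn [ 0.0009  0.0011 -0.0034]
ik [ 0.0612  1.1068 -0.7094 -1.8162 -1.0735 -0.0227] err 9.71445146547012e-16
[-0.0235  0.7939  5.034 ] [0.4852 0.3602 0.5311]
```

Call:
send_rows --moves '[[[1, 0, 0], [0, 0, -0.003], 40], [[2, 0, 0], [0, 0, -0.003], 40], [[3, 0, 0], [0, 0, -0.003], 40], [[3.5, 0, 0], [0, 0, -0.003], 40], [[3.5, 0, 0], [0, 0, -0.003], 40], [[3.5, 0, 0], [0, 0, -0.003], 40]]'

```text
clock: 14.08
eef_pos: [0.5773, -0.167, 0.0821]
tool_rot: [0.336, 0.622, -0.35, 0.615]
ft_force: [-0.3, 1.8, 6.1]
grip_width: 0.0629
```

Call:
send_rows --moves '[[[0.5, 0, 0], [0, 0, 0], 40], [[1, 0, 0], [0, 0, 0], 40], [[1, 0, 0], [0, 0, 0], 40], [[1, 0, 0], [0, 0, 0], 40]]'

```text
clock: 14.42
eef_pos: [0.5774, -0.167, 0.0816]
tool_rot: [0.336, 0.621, -0.349, 0.616]
ft_force: [-0.5, 0.6, 6.0]
grip_width: 0.0631
```

Call:
send_rows --moves '[[[1, 0, 0], [0, 0, 0], 40], [[1.5, 0, 0], [0, 0, 0], 40], [[1.5, 0, 0], [0, 0, 0], 40], [[1.5, 0, 0], [0, 0, 0], 40], [[1.5, 0, 0], [0, 0, 0], 40]]'

```text
clock: 14.83
eef_pos: [0.5775, -0.167, 0.0815]
tool_rot: [0.337, 0.62, -0.349, 0.617]
ft_force: [-2.0, 1.7, 10.7]
grip_width: 0.0632
```

Call:
send_rows --moves '[[[1, 0, 0], [0, 0, 0], 40], [[1.5, 0, 0], [0, 0, 0], 40], [[1.5, 0, 0], [0, 0, 0], 40], [[1.5, 0, 0], [0, 0, 0], 40], [[1.5, 0, 0], [0, 0, 0], 40]]'

```text
clock: 15.25
eef_pos: [0.5777, -0.1669, 0.0814]
tool_rot: [0.337, 0.619, -0.349, 0.618]
ft_force: [-1.1, 1.4, 11.5]
grip_width: 0.0628
```

```bash
python3 -c "
from go import *
to(.6055,-.2135,.081,-58,-1,-.0227)
F=[]
for i in range(6): a=camera('scene'); b=camera('top');F.append(readout.get_obs()['ft_force'])
print(np.mean(F,0),np.std(F,0),readout.get_obs()['ft_torque'])
print([proj('top',[.6055,-.2135,z]) for z in (.147,)],proj('scene',[.6055,-.2135,.147]))
a=a[190:310,130:270,::-1];b=b[160:270,300:428,::-1]
cv2.imwrite('pics/s5.png',np.hstack([cv2.resize(a,(420,360),interpolation=2),cv2.resize(b,(380,327),interpolation=2)[:,:],] if 0 else [cv2.resize(a,(420,360),interpolation=2),cv2.resize(b,(380,360),interpolation=2)]))"
```

```text
t 15.25 p [ 0.5777 -0.1669  0.0814] F [-1.1038  1.4343 11.5035] w 0.0628 j [ 0.0634  1.1089 -0.7058 -1.8269 -1.0761 -0.0258]
R cols x,y,z [[-0.0098 -0.0129 -0.9999]
 [ 0.8482  0.5294 -0.0151]
 [ 0.5295 -0.8483  0.0058]]
shift [ 0.5 -1.1  0.2] turn [-0.0005  0.0058 -0.0076]
ik [ 0.0612  1.1042 -0.7104 -1.8147 -1.0735 -0.0227] err 4.3921939021138573e-10
[-2.1595  1.9203 10.8251] [0.246  0.4069 0.483 ] [-1.1302 -0.3067 -0.1272]
[array([368.2574, 209.9447])] [188.5322 239.741 ]
```

View pics/s5.png

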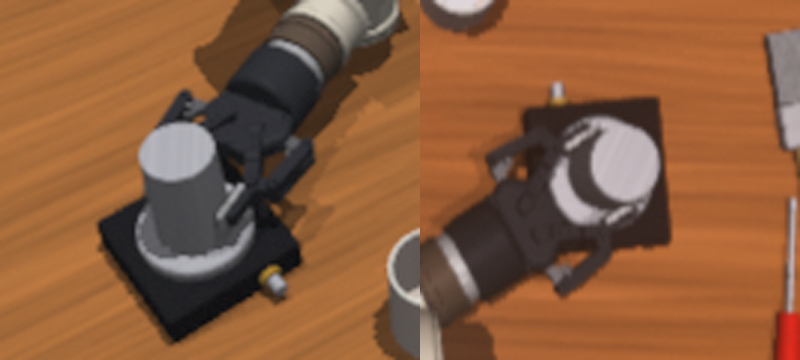

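Call:
send_rows --moves '[[[1.5, 0, 0], [0, 0.006, -0.005], 40], [[2, 0, 0], [0, 0.006, -0.005], 40], [[2, 0, 0], [0, 0.006, -0.005], 40], [[2, 0, 0], [0, 0.006, -0.005], 40], [[2, 0, 0], [0, 0.006, -0.005], 40], [[2, 0, 0], [0, 0.006, -0.005], 40]]'

```text
clock: 16.35
eef_pos: [0.5778, -0.167, 0.0816]
tool_rot: [0.338, 0.62, -0.349, 0.616]
ft_force: [-3.8, 2.4, 13.2]
grip_width: 0.0632
```

```bash
python3 -c "
from go import *
F=[]
for i in range(16): camera('top');F.append(readout.get_obs()['ft_force'])
print(np.mean(F,0),np.array(F)[:,2],readout.get_obs()['ft_torque'])
to(.6055,-.2135,.081,-58,-1,-.0227);print(readout.get_obs()['joint_vel'])"
```

```text
[-3.5874  2.6507 13.7699] [13.9249 13.848  13.9205 13.5005 14.8447 13.321  13.8344 13.5424 14.0958
 14.2454 12.7764 13.1687 13.9063 13.8544 14.5767 12.9583] [-1.657  -0.6559 -0.3706]
t 17.15 p [ 0.5778 -0.1669  0.0816] F [-2.6784  1.8501 12.9583] w 0.0632 j [ 0.0637  1.1047 -0.7068 -1.8166 -1.0776 -0.0203]
R cols x,y,z [[-0.0121 -0.0104 -0.9999]
 [ 0.8488  0.5285 -0.0158]
 [ 0.5286 -0.8489  0.0024]]
shift [ 0.6 -1.2  0.2] turn [-0.0017  0.0024 -0.0069]
ik [ 0.0612  1.1042 -0.7104 -1.8147 -1.0735 -0.0227] err 6.060376668208291e-13
[ 0.0004  0.0012 -0.0017  0.0028 -0.002   0.0064]
```

```bash
python3 -c "
from workcell import order
print(order.job_done())"
```

```text
the job is handed in; nothing more can be done
None
```

I turned the tumbler upside down, put it mouth-down over the spray head and pressed it onto the seat. I handed the job in at about 17 s with the gripper still holding it there. The hand-in gives no verdict, so whether it passed is not known.

I gripped the tumbler from the side at about 66 mm height, lifted it and rolled it half a turn. Approaching straight out from the base ran into a joint limit when lowering to the tumbler, so I came in at an angle instead.

**Last checks:**
- **On the stop:** the gripper stopped sinking at 81.5 mm, against an expected 81 mm with the rim on the seat. That puts the head about 14 mm down. The plunger and seat force can't be read directly; both are inferred from height and force.
- **Force:** the upward force on the tool held steady at about 13.8 N for 0.8 s. Subtracting the spring leaves roughly 7 N on the seat.
- **Tilt and position:** the tool's tilt was within 0.5 degrees of the value for an upright tumbler. In the pictures taken just before the last 2 mm press, the tumbler was 2 to 3 mm off the seat's centre.
- **Side load:** a side force of about 4.5 N remained.
- **Bystanders:** no contact seen. I did not measure their positions again at the end.

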